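Line up sample jars by height on the bench ledge

ROBOT

A 6-joint arm with a two-finger parallel gripper is mounted at the origin on the work surface. World frame = base frame: x ahead of the robot, y to its left, z up, the work surface at z = 0. Lengths are in m, angles in rad, forces in N, time in s.
With the tool pointing down it reaches from about 0.375 to 0.925 m from the base axis. Payload 5.7 kg.
Tool frame: the origin (TCP) lies between the finger pads; the fingertips stand 14 mm ahead of it and the grasp point (between the pads) lies 5 mm behind it; z points along the fingers, y is the direction in which the jaws open and shut (so a half turn about z gives the same grasp; the last joint's range is limited). The gripper opens to 88 mm and grips with 3 to 60 N. Pads are 20 mm wide; open, the fingers measure 115 mm over their backs; the gripper's body (75 mm by 178 mm) begins 61 mm behind the grasp point.
Start: joints at [-1.388, 0.359, 1.51, -0, 1.272, -0.115], TCP at [0.176, -0.574, 0.237] pointing down, gripper open.
Joint ranges: [-2.97, 2.97], [-1.01, 2.36], [0.21, 2.38], [-0.96, 4.11], [0.2, 2.71], [-2.98, 2.98]. Speed limits (rad/s): [2.39, 2.39, 3.14, 3.14, 3.14, 3.14].

INTERFACE

Orientations are given as a rotation vector (axis times angle).
In Python, from cell import arm, cams gives the robot as it stands.
- The arm moves only by the tool step_arm, never from a script. Its arguments are lists of equal length, an entry for each row: "offset": the shift along the world's x, y, z in mm, a list of three; "twist": the turn about the world's z in rad; "jaw": the opening, from 0 (shut) to 1 (fully open). A call has 1 to 12 rows; each row shifts and turns the commanded pose from where the row before left it; what a row does not reach is not made up. A row lasts 1/12 s, in which the tool goes at most 41.7 mm and 7.16 degrees, less where a joint would pass 70% of its speed; a pose out of reach is approached as far as the arm can. A call with a gripper value outside its range is refused whole. The fingers move at their own pace and stop on an object; the grip force is fixed at half the most. Time passes only in rows, so rows that do not move let the fingers close. It gives the time, the measured TCP pose, the force and the opening at its end, in the units of the state.
- arm.get_obs(): the state, without advancing time (a new reading comes with each control period).
- cams.snapshot(name): name is "scene" or "side" or "wrist"; returns the picture (420x560x3 uint8, red, green, blue); there is no depth.
- cams.camera_params(name): a dict with "fx", "fy", "cx", "cy" (pixels), "R" (3x3) and "t" (3): a world point X has camera coordinates R X + t. Camera axes: x right, y down, z forward; pixel columns grow to the right and rows downward; lengths in m; the calibration is good to about 2 mm. A picture is of the moment at which its call begins: read the wrist's pose just before it. camera_params takes no time and is no camera call; for the wrist camera it gives the pose at the moment of the call.
- arm.sign_off(): hands the job in, once; it reports no verdict.
The state is a dict: "clock": time; "joint_pos": joint angles; "qd": joint speeds; "joint_efforts": joint torques, N m; "eef_pos": TCP position; "ee_rot": TCP orientation; "ft_force": force on the tool from outside, world axes, zero at the start; "moment": the same for the moment, N m; "opening": finger opening in m.
Only numpy, scipy, OpenCV 4.12 (cv2) and the standard library are available. Lean on these libraries where they do the work, as an engineer would, in place of code of your own. Each camera call takes 0.05 s, during which the arm holds its last target.

TASK

Line up the four sample jars on the ledge in order of height, one standing upright in the middle of each black mark: the tallest next to the white freezer box, the shortest next to the blue tube rack. Do not knock any jar over, and leave the freezer box and the tube rack where they are.

Things in the scene. Friction and masses are not known exactly. Their poses are not given: they have to be found in the camera images.
- jar_green: Upright, closed, straight-sided white sample jar with a paper label and a green screw cap, 120 mm tall in all, 48 mm in diameter from foot to top (the cap, the top 20 mm, is as wide as the body). Rigid, about 150 g (varies by a third). Loose, stands on the bench. Origin: centre of its underside; z up along its axis.
- jar_blue: Upright, closed, straight-sided white sample jar with a paper label and a blue screw cap, 102 mm tall in all, 48 mm in diameter from foot to top (the cap, the top 20 mm, is as wide as the body). Rigid, about 130 g (varies by a third). Loose, stands on the bench. Origin: centre of its underside; z up along its axis.
- jar_yellow: Upright, closed, straight-sided white sample jar with a paper label and a yellow screw cap, 84 mm tall in all, 48 mm in diameter from foot to top (the cap, the top 20 mm, is as wide as the body). Rigid, about 110 g (varies by a third). Loose, stands on the bench. Origin: centre of its underside; z up along its axis.
- jar_orange: Upright, closed, straight-sided white sample jar with a paper label and an orange screw cap, 66 mm tall in all, 48 mm in diameter from foot to top (the cap, the top 20 mm, is as wide as the body). Rigid, about 90 g (varies by a third). Loose, stands on the bench. Origin: centre of its underside; z up along its axis.
- mark_a: One of four identical round black marks, fixed discs 68 mm in diameter and 3 mm thick, in a straight row 78 mm apart (centre to centre) on a low fixed white ledge (100 mm wide, 325 mm long, 10 mm high). Origin: centre of the disc's underside; its top, on which a jar stands, is 3 mm higher (13 mm above the bench). z up, y along the row, x across it. The letter in the name says nothing about its place in the row, which is shuffled.
- mark_b: One of four identical round black marks, fixed discs 68 mm in diameter and 3 mm thick, in a straight row 78 mm apart (centre to centre) on a low fixed white ledge (100 mm wide, 325 mm long, 10 mm high). Origin: centre of the disc's underside; its top, on which a jar stands, is 3 mm higher (13 mm above the bench). z up, y along the row, x across it. The letter in the name says nothing about its place in the row, which is shuffled.
- mark_c: One of four identical round black marks, fixed discs 68 mm in diameter and 3 mm thick, in a straight row 78 mm apart (centre to centre) on a low fixed white ledge (100 mm wide, 325 mm long, 10 mm high). Origin: centre of the disc's underside; its top, on which a jar stands, is 3 mm higher (13 mm above the bench). z up, y along the row, x across it. The letter in the name says nothing about its place in the row, which is shuffled.
- mark_d: One of four identical round black marks, fixed discs 68 mm in diameter and 3 mm thick, in a straight row 78 mm apart (centre to centre) on a low fixed white ledge (100 mm wide, 325 mm long, 10 mm high). Origin: centre of the disc's underside; its top, on which a jar stands, is 3 mm higher (13 mm above the bench). z up, y along the row, x across it. The letter in the name says nothing about its place in the row, which is shuffled.
- freezer_box: Closed white freezer box, 114 mm by 94 mm, 69 mm tall, with a grey panel on its lid, standing loose on the bench just past one end of the row, its centre about 118 mm from the nearest mark's centre; which end changes. It shows where the tallest jar goes. Origin: centre of its underside; z up, long side along x.
- tube_rack: Empty blue tube rack, 110 mm by 90 mm, 55 mm tall, with 20 dark holes in its top, standing loose on the bench just past the other end of the row. Origin: centre of its underside; z up, long side along x.
Mind the look-alikes: they are no part of the job. What is shaped like the jar_yellow but pink or red is not meant.

How it is judged:
By the outcome, as a careful person would: the job done as asked, in the order asked, and still so for the second after the job is handed in, with the robot touching nothing.
It also fails if it takes over 104 s, if anything falls off the work surface, if the arm or the gripper's body presses on something with over 40 N, if the wrist force passes 120 N, or if a joint passes its speed limit or range.

## Working session

There is one attempt and no reset: what is moved stays moved. The work goes in short steps, Python scripts to look and compute and a tool call to move; the robot and the scene stay as the last step left them, time stands still between calls to the robot, and variables do not carry over. Pictures are saved under pics/ and viewed, and the job is handed in when it is done.

Besides the shell and the picture viewer there is one more tool, called as name([rows], argument=value, ...), one row to a line, values as JSON. step_arm: Moves the arm, as the interface text tells. Its arguments: {"type":"object","properties":{"offset":{"type":"array"},"twist":{"type":"array"},"jaw":{"type":"array"}},"required":["offset","twist","jaw"]}

```bash
mkdir -p pics; ls; python3 - <<'E'
from cell import arm,cams
import cv2
print(arm.get_obs())
for n in ["scene","side","wrist"]:
    p=cams.camera_params(n)
    im=cams.snapshot(n); cv2.imwrite(f"pics/{n}0.png",im[...,::-1]); print(n,p)
E
```

```text
pics
{'clock': 0.0, 'joint_pos': array([-1.38808888e+00,  3.59522902e-01,  1.51145793e+00,  9.43677866e-06,
        1.27250357e+00, -1.15090312e-01]), 'qd': array([ 0.00115731, -0.00068449,  0.00064422, -0.00059769,  0.00023434,
        0.00028917]), 'joint_efforts': array([-4.94761807e-04, -5.15390289e+01, -2.70725584e+01,  6.74159545e-02,
        3.51848023e-02, -1.45003569e-04]), 'eef_pos': array([ 0.17592534, -0.57291164,  0.23578922]), 'ee_rot': array([-3.10496162e+00, -4.65768178e-01,  8.62365280e-05]), 'ft_force': array([0.0061263 , 0.23041693, 0.22870944]), 'moment': array([-0.018711  ,  0.00634206, -0.01021832]), 'opening': 0.08819902302613868}
scene {'fx': 407.220190033465, 'fy': 407.220190033465, 'cx': 283.9188245301906, 'cy': 212.48852082117992, 'R': array([[-0.11700776,  0.99304752, -0.01287669],
       [ 0.84735185,  0.09306164, -0.52281391],
       [-0.51798073, -0.07208437, -0.85234958]]), 't': array([ 0.04393293, -0.43256661,  1.23440646])}
side {'fx': 393.7436187588014, 'fy': 393.7436187588014, 'cx': 275.02591254180385, 'cy': 209.38442204841306, 'R': array([[-0.66876288, -0.74347529, -0.00083927],
       [-0.46541277,  0.41952285, -0.77935328],
       [ 0.579782  , -0.52081193, -0.6265842 ]]), 't': array([0.38218569, 0.28780728, 0.38802475])}
wrist {'fx': 368.7139222972408, 'fy': 368.7139222972408, 'cx': 281.43426805412327, 'cy': 213.0843912083904, 'R': array([[ 0.29355741, -0.95594034, -0.00145497],
       [-0.91232602, -0.28061784,  0.29818595],
       [-0.28545627, -0.08620729, -0.95450669]]), 't': array([-0.59948075, -0.03666495,  0.39076084])}
```

View pics/scene0.png

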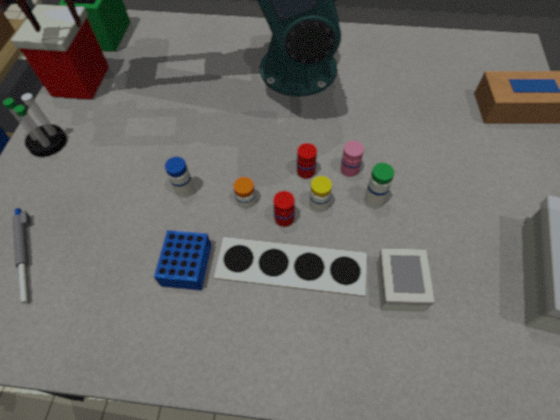

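View pics/side0.png

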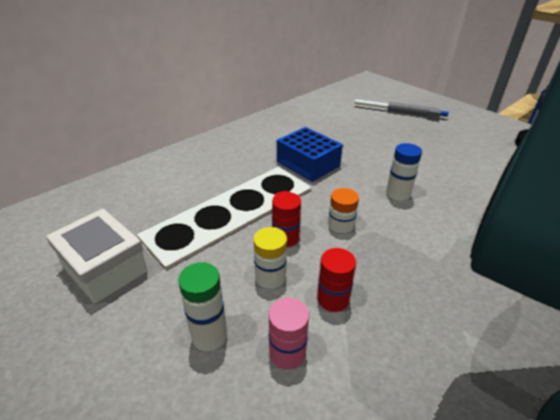

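View pics/wrist0.png

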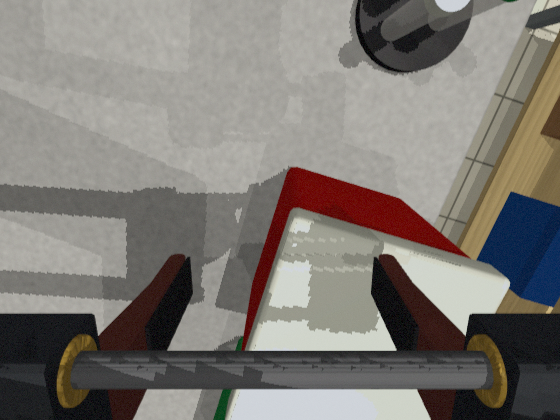

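The scene view shows wanted caps blue (177,168), orange (244,188), yellow (321,187) and green (382,175). The look-alikes are red (307,160), red (285,208) and pink (352,155), which are not meant. The marks run along row ~265, with the blue rack at the left end and the freezer box at the right. So from left to right it goes orange, yellow, blue, green. In the side view the caps are green (201,282), yellow (270,242), orange (344,200) and blue (406,153).

```bash
cat > h.py <<'E'
import numpy as np, cv2
HUE={'green':(50,80),'blue':(105,125),'yellow':(25,33),'orange':(8,20)}
SEED={'scene':dict(blue=(177,168),orange=(244,188),yellow=(321,187),green=(382,175)),
 'side':dict(green=(201,282),yellow=(270,242),orange=(344,200),blue=(406,153))}
def ray(p,uv):
    d=np.array([(uv[0]-p['cx'])/p['fx'],(uv[1]-p['cy'])/p['fy'],1.]); R=p['R']
    d=R.T@d; return -R.T@p['t'], d/np.linalg.norm(d)
def onplane(p,uv,z):
    c,d=ray(p,uv); return c+d*(z-c[2])/d[2]
def tri(rs):
    A=np.zeros((3,3));b=np.zeros(3)
    for c,d in rs:
        M=np.eye(3)-np.outer(d,d);A+=M;b+=M@c
    X=np.linalg.solve(A,b)
    return X,[np.linalg.norm((np.eye(3)-np.outer(d,d))@(X-c)) for c,d in rs]
def blob(mask,seed=None,rad=25):
    n,l,s,c=cv2.connectedComponentsWithStats(mask.astype(np.uint8))
    o=[(s[i,4],c[i],s[i,:4]) for i in range(1,n) if s[i,4]>40]
    if seed is not None:
        o=[x for x in o if np.hypot(*(x[1]-seed))<rad]; o.sort(key=lambda x:-x[0])
    return o
def hsv(im): return cv2.cvtColor(im,cv2.COLOR_RGB2HSV)
E
python3 - <<'E'
from h import *
from cell import cams
P={n:cams.camera_params(n) for n in('scene','side')}
I={n:cv2.imread(f'pics/{n}0.png')[...,::-1].copy() for n in P}
for k,(a,b) in HUE.items():
    rs=[]
    for n in P:
        h=hsv(I[n]); m=(h[...,0]>=a)&(h[...,0]<=b)&(h[...,1]>130)&(h[...,2]>60)
        o=blob(m,SEED[n][k])[0]; print(n,k,o[0],o[1].round(1),o[2]); rs.append(ray(P[n],o[1]))
    X,e=tri(rs); print(k,X.round(4),np.round(e,4), 'r',np.hypot(*X[:2]).round(3))
for n in P:
    h=hsv(I[n]); m=(h[...,2]<55)
    for o in blob(m):
        if 300<o[0]<2500 and (o[2][2]<60): print(n,o[0],o[1].round(1),o[2],onplane(P[n],o[1],.013).round(4))
E
python3 -c "
import cv2,numpy as np
a=cv2.imread('pics/scene0.png')[130:310,150:450];b=cv2.imread('pics/side0.png')[120:390,130:440]
cv2.imwrite('pics/c0.png',np.hstack([cv2.resize(a,(400,240)),cv2.resize(b,(276,240))]))
cv2.imwrite('pics/c1.png',cv2.resize(a,(800,480),interpolation=2))"
```

```text
scene green 314 [382.7 172.5] [373 163  21  21]
side green 1059 [198.1 279.3] [179 263  40  37]
green [0.4541 0.2267 0.1151] [0.0001 0.0001] r 0.508
scene blue 300 [175.1 166.1] [165 157  21  20]
side blue 433 [407.8 153.2] [395 144  27  20]
blue [ 0.4696 -0.2375  0.0937] [0. 0.] r 0.526
scene yellow 311 [320.8 185.1] [311 176  21  19]
side yellow 616 [269.8 238.5] [254 227  33  24]
yellow [0.4775 0.0955 0.0817] [0.0008 0.0008] r 0.487
scene orange 323 [243.5 186.5] [234 177  20  20]
side orange 564 [344.1 199.6] [331 188  28  25]
orange [ 0.4843 -0.0806  0.0582] [0.0002 0.0002] r 0.491
scene 363 [21.   8.6] [ 0  0 40 31] [-0.1998 -0.9761  0.013 ]
scene 1018 [113.7  20.4] [97  0 33 51] [-0.1661 -0.6342  0.013 ]
scene 593 [90.7 47.8] [73 17 35 61] [-0.021 -0.659  0.013]
scene 1642 [15.5 94.5] [ 0 60 42 91] [ 0.2046 -0.7999  0.013 ]
scene 718 [ 47.1 142.4] [ 26 125  41  32] [ 0.369  -0.6317  0.013 ]
scene 557 [238.1 258.2] [225 246  28  26] [ 0.6447 -0.0694  0.013 ]
scene 566 [273.2 262.2] [260 250  28  26] [0.6455 0.0085 0.013 ]
scene 581 [308.7 266.3] [295 253  28  27] [0.6466 0.0861 0.013 ]
scene 588 [344.8 270.3] [331 257  28  27] [0.6474 0.1641 0.013 ]
side 841 [516.2  43.3] [493   0  45 111] [ 0.7234 -1.3925  0.013 ]
side 447 [546.3  54.8] [530  24  30  68] [ 0.5919 -1.3304  0.013 ]
side 402 [276.8 183.6] [262 176  31  17] [ 0.6445 -0.0704  0.013 ]
side 507 [246.5 199.6] [231 190  32  20] [0.6439 0.008  0.013 ]
side 610 [212.1 217. ] [195 206  35  23] [0.6448 0.0863 0.013 ]
side 730 [174.1 236.5] [156 224  37  26] [0.6456 0.1639 0.013 ]
```

View pics/c1.png

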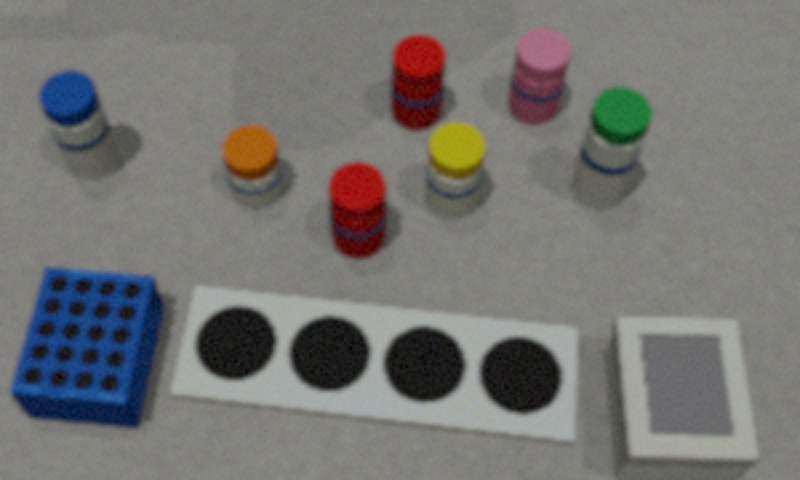

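The crop shows the caps as blue (70,98), orange (250,152), yellow (457,150) and green (620,115). Those four on white jars are the ones meant; red and pink jars are not. Cap heights come out a few mm high, yellow worst, probably because the masks clip the shaded cap sides. I'll loosen them.

```bash
cat >> h.py <<'E'
HUE={'green':(45,85),'blue':(103,125),'yellow':(21,35),'orange':(6,20)}
SV={'green':(110,25),'blue':(150,40),'yellow':(110,40),'orange':(120,50)}
def capmask(im,k):
    h=hsv(im);a,b=HUE[k];s,v=SV[k]
    return (h[...,0]>=a)&(h[...,0]<=b)&(h[...,1]>s)&(h[...,2]>v)
E
python3 - <<'E'
from h import *
from cell import cams
P={n:cams.camera_params(n) for n in('scene','side')}
I={n:cv2.imread(f'pics/{n}0.png')[...,::-1].copy() for n in P}
V={n:I[n].copy() for n in P}
for k in HUE:
    rs=[]
    for n in P:
        m=capmask(I[n],k)
        o=blob(m,SEED[n][k])[0]; print(n,k,o[0],o[1].round(1),o[2]); rs.append(ray(P[n],o[1]))
        ed=m&~cv2.erode(m.astype(np.uint8),np.ones((3,3))).astype(bool); V[n][ed]=(255,0,255)
    X,e=tri(rs); print(k,X.round(4),np.round(e,4))
M={'scene':[(238.1,258.2),(273.2,262.2),(308.7,266.3),(344.8,270.3)],'side':[(276.8,183.6),(246.5,199.6),(212.1,217.),(174.1,236.5)]}
for i in range(4): print(tri([ray(P[n],M[n][i]) for n in P]))
cv2.imwrite('pics/c2.png',np.hstack([cv2.resize(V['scene'][140:220,150:410],(0,0),fx=1.5,fy=1.5),cv2.resize(V['side'][135:305,170:430],(0,0),fx=1.5,fy=1.5)[:120]])[...,::-1])
cv2.imwrite('pics/c3.png',cv2.resize(V['side'][135:305,170:430],(0,0),fx=3,fy=3,interpolation=0)[...,::-1])
E
```

```text
scene green 340 [382.5 172.8] [372 163  22  21]
side green 1292 [199.  281.8] [179 263  40  39]
green [0.4525 0.227  0.1121] [0.0001 0.0001]
scene blue 298 [175.3 166.3] [166 157  20  20]
side blue 429 [407.6 153.3] [395 144  27  20]
blue [ 0.4698 -0.237   0.0936] [0.0002 0.0002]
scene yellow 352 [320.9 185.7] [311 176  21  21]
side yellow 877 [269.9 242.2] [254 227  33  32]
yellow [0.4757 0.0963 0.0763] [0.0003 0.0003]
scene orange 331 [243.5 186.5] [234 177  20  20]
side orange 574 [344.2 199.6] [331 188  28  25]
orange [ 0.4842 -0.0805  0.0582] [0.0002 0.0002]
(array([ 0.64438179, -0.06984805,  0.01300981]), [np.float64(0.0004337403629618791), np.float64(0.0004337403629619555)])
(array([0.64483781, 0.00783351, 0.01205871]), [np.float64(0.0005813024992567089), np.float64(0.0005813024992567102)])
(array([0.64605383, 0.08593628, 0.01199498]), [np.float64(0.0002654608159056767), np.float64(0.0002654608159056437)])
(array([0.64668813, 0.16386672, 0.01195274]), [np.float64(0.0003697736385964257), np.float64(0.0003697736385964232)])
```

View pics/c3.png

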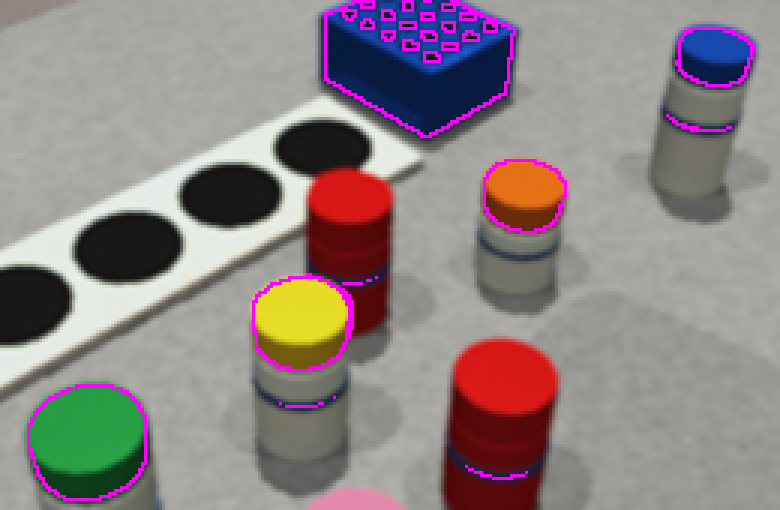

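The masks now outline whole caps. Cap centres sit at 112/94/76/58 mm, against an expected 110/92/74/56. The marks are 78 mm apart and 12–13 mm high. Next I locate the look-alikes and check clearances for jaws along x.

```bash
python3 - <<'E'
from h import *
from cell import cams,arm
P={n:cams.camera_params(n) for n in('scene','side','wrist')}
I=cv2.imread('pics/scene0.png')[...,::-1].copy()
for nm,uv in (('red1',(307,152)),('red2',(285,200)),('pink',(352.5,148)) ): print(nm,onplane(P['scene'],uv,.08).round(3))
for k,uv,z in (('rack',(185,247),.055),('box',(407,273),.069)): print(k,onplane(P['scene'],uv,z).round(3))
for k,z in dict(green=.11,blue=.092,yellow=.074,orange=.056).items():
    print(k,[onplane(P[n],blob(capmask(cv2.imread(f'pics/{n}0.png')[...,::-1].copy(),k),SEED[n][k])[0][1],z).round(4)[:2] for n in('scene','side')])
w=P['wrist'];o=arm.get_obs();Rt=cv2.Rodrigues(o['ee_rot'])[0]
print('cam in tool',Rt.T@(-w['R'].T@w['t']-o['eef_pos']), Rt.round(2))
E
```

```text
red1 [0.385 0.057 0.08 ]
red2 [0.525 0.021 0.08 ]
pink [0.361 0.163 0.08 ]
rack [ 0.65  -0.178  0.055]
box [0.664 0.282 0.069]
green [array([0.4509, 0.2275]), array([0.4542, 0.226 ])]
blue [array([ 0.4688, -0.2376]), array([ 0.4712, -0.2399])]
yellow [array([0.4743, 0.0965]), array([0.4775, 0.0944])]
orange [array([ 0.4829, -0.0808]), array([ 0.4859, -0.0832])]
cam in tool [ 0.08157813  0.00038137 -0.14711469] [[ 0.96  0.29 -0.  ]
 [ 0.29 -0.96  0.  ]
 [ 0.   -0.   -1.  ]]
```

step_arm([
  [24.5, 28, 0],
  [24.5, 28, 0],
  [24.5, 28, 0],
  [24.5, 28, 0],
  [24.5, 28, 0],
  [24.5, 28, 0],
  [24.5, 28, 0],
  [24.5, 28, 0],
  [24.5, 28, 0],
  [24.5, 28, 0],
  [24.5, 28, 0],
  [24.5, 28, 0],
], twist=[0.106, 0.106, 0.106, 0.106, 0.106, 0.106, 0.106, 0.106, 0.106, 0.106, 0.106, 0.106], jaw=[1, 1, 1, 1, 1, 1, 1, 1, 1, 1, 1, 1])

```text
clock: 1.15
eef_pos: [0.4708, -0.2358, 0.2365]
ee_rot: [-2.217, -2.226, 0.0]
ft_force: [-0.2, -0.9, 0.3]
opening: 0.088
```

step_arm([
  [0, 0, 0],
  [0, 0, 0],
], twist=[0, 0], jaw=[1, 1])

```text
clock: 1.32
eef_pos: [0.4708, -0.236, 0.2364]
ee_rot: [-2.219, -2.223, 0.0]
ft_force: [-0.8, -0.2, -1.2]
opening: 0.0875
```

```bash
python3 - <<'E'
from h import *
from cell import cams,arm
o=arm.get_obs();p=cams.camera_params('wrist');im=cams.snapshot('wrist');cv2.imwrite('pics/w1.png',im[...,::-1])
for b in blob(capmask(im,'blue')):
    if b[0]>500: print(b, onplane(p,b[1],.092).round(4))
print(o['eef_pos'],o['joint_pos'].round(2))
E
```

```text
(np.int32(9919), array([485.66821252, 130.17713479]), array([419,  78, 141, 105], dtype=int32)) [ 0.6279 -0.1779  0.092 ]
(np.int32(2725), array([281.4987156 , 202.67302752]), array([253, 173,  58,  60], dtype=int32)) [ 0.4702 -0.2365  0.092 ]
[ 0.4707747  -0.23602052  0.23638418] [-0.6   0.25  1.67 -0.    1.22 -0.6 ]
```

View pics/w1.png

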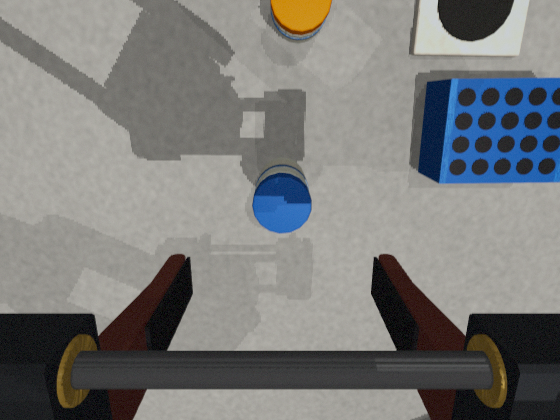

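The wrist view shows the blue cap at (281,203), which maps to (0.470,-0.2365). That agrees with the other views and the TCP, so I go down to z≈0.060 and grip.

step_arm([
  [0, -0.5, -30],
  [0, -0.5, -30],
  [0, 0, -30],
  [0, 0, -30],
  [0, 0, -30],
  [0, 0, -26],
  [0, 0, 0],
  [0, 0, 0],
  [0, 0, 0],
  [0, 0, 0],
  [0, 0, 0],
  [0, 0, 0],
], twist=[0, 0, 0, 0, 0, 0, 0, 0, 0, 0, 0, 0], jaw=[1, 1, 1, 1, 1, 1, 1, 0, 0, 0, 0, 0])

```text
clock: 2.37
eef_pos: [0.4709, -0.2392, 0.0621]
ee_rot: [2.221, 2.218, 0.001]
ft_force: [-0.5, -0.0, 0.0]
opening: 0.0581
```

step_arm([
  [0, 0, 0],
  [0, 0, 0],
  [0, 0, 0],
  [0, 0, 0],
], twist=[0, 0, 0, 0], jaw=[0, 0, 0, 0])

```text
clock: 2.7
eef_pos: [0.4706, -0.2388, 0.0614]
ee_rot: [2.221, 2.22, 0.0]
ft_force: [0.1, 0.6, 7.2]
opening: 0.0478
```

step_arm([
  [0, 0, 20],
  [0, 0, 35],
  [0, 0, 35],
  [0, 0, 20],
  [0, 0, 0],
], twist=[0, 0, 0, 0, 0], jaw=[0, 0, 0, 0, 0])

```text
clock: 3.12
eef_pos: [0.4726, -0.2401, 0.175]
ee_rot: [2.217, 2.215, 0.002]
ft_force: [0.3, -0.2, -1.1]
opening: 0.0475
```

step_arm([
  [10, 17, 0],
  [15, 30, 0],
  [18, 34, 0],
  [18, 34, 0],
  [18, 34, 0],
  [18, 34, 0],
  [18, 34, 0],
  [18, 34, 0],
  [18, 34, 0],
  [15, 25, 0],
  [9, 14, 0],
  [0, 0, 0],
], twist=[0, 0, 0, 0, 0, 0, 0, 0, 0, 0, 0, 0], jaw=[0, 0, 0, 0, 0, 0, 0, 0, 0, 0, 0, 0])

```text
clock: 4.12
eef_pos: [0.646, 0.0889, 0.1689]
ee_rot: [-2.218, -2.223, -0.001]
ft_force: [0.4, -0.5, -0.4]
opening: 0.0474
```

step_arm([
  [0, 0, 0],
  [0, 0, 0],
], twist=[0, 0], jaw=[0, 0])

```text
clock: 4.28
eef_pos: [0.6437, 0.0847, 0.1694]
ee_rot: [-2.221, -2.219, 0.004]
ft_force: [-0.5, 0.3, -2.4]
opening: 0.0476
```

```bash
cat > see.py <<'E'
import sys
from h import *
from cell import cams,arm
k=sys.argv[1]; tag=sys.argv[2]; g=np.array(eval(sys.argv[3]))  # expected cap centre
o=arm.get_obs();print(o['eef_pos'].round(4),o['ft_force'].round(1))
rs=[]
for n in('scene','side'):
    p=cams.camera_params(n);im=cams.snapshot(n);cv2.imwrite(f'pics/{n}_{tag}.png',im[...,::-1])
    c=p['R']@g+p['t'];uv=c[:2]/c[2]*p['fx']+[p['cx'],p['cy']]
    b=blob(capmask(im,k),uv)
    if b: print(n,b[0][0],b[0][1].round(1),b[0][2],onplane(p,b[0][1],g[2]).round(4)); rs.append(ray(p,b[0][1]))
    else: print(n,'none',uv)
if len(rs)==2: print(tri(rs))
E
python3 see.py blue b1 '(.645,.085,.2)'
```

```text
[0.6437 0.0847 0.1694] [-0.5  0.3 -2.4]
scene 63 [312.4 213.8] [305 211  15   6] [0.6274 0.0838 0.2   ]
side 393 [195.  121.3] [185 110  21  23] [0.6502 0.0909 0.2   ]
(array([0.63614862, 0.09056854, 0.20793555]), [np.float64(0.007487680901171869), np.float64(0.007487680901171762)])
```

View pics/side_b1.png

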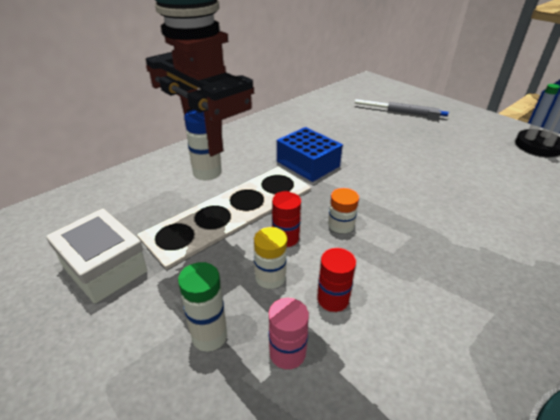

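The side view shows the blue jar hanging upright at (205,150), held well; fingers occlude the cap, so I trust the TCP. I'm lowering it over the third mark.

step_arm([
  [1, 0.5, -20],
  [1, 0, -25],
  [0, 0, -25],
  [0, 0, -15],
  [0, 0, 0],
  [0, 0, 0],
  [0, 0, 0],
], twist=[0, 0, 0, 0, 0, 0, 0], jaw=[0, 0, 0, 0, 0, 0, 0])

```text
clock: 4.97
eef_pos: [0.6477, 0.0853, 0.0867]
ee_rot: [2.223, 2.219, 0.001]
ft_force: [0.5, -0.3, -1.3]
opening: 0.0479
```

step_arm([
  [-1, 0, -5],
  [0, 0, -4],
  [0, 0, -2],
  [0, 0, 0],
  [0, 0, 0],
], twist=[0, 0, 0, 0, 0], jaw=[0, 0, 0, 0, 0])

```text
clock: 5.38
eef_pos: [0.646, 0.086, 0.0747]
ee_rot: [-2.222, -2.22, 0.0]
ft_force: [0.2, 0.2, -1.6]
opening: 0.048
```

step_arm([
  [0, 0, -1],
  [0, 0, 0],
  [0, 0, 0],
], twist=[0, 0, 0], jaw=[0, 0, 0])

```text
clock: 5.63
eef_pos: [0.6463, 0.086, 0.0744]
ee_rot: [2.222, 2.22, 0.001]
ft_force: [-2.1, -0.8, 5.5]
opening: 0.0475
```

Contact is felt (Fz rises to 5.5 N). I release and go up.

step_arm([
  [0, 0, 0],
  [0, 0, 0],
  [0, 0, 0],
  [0, 0, 0],
  [0, 0, 0],
  [0, 0, 20],
  [0, 0, 30],
  [0, 0, 40],
  [0, 0, 40],
], twist=[0, 0, 0, 0, 0, 0, 0, 0, 0], jaw=[0.7, 0.85, 1, 1, 1, 1, 1, 1, 1])

```text
clock: 6.38
eef_pos: [0.645, 0.0859, 0.2039]
ee_rot: [-2.221, -2.219, 0.003]
ft_force: [0.1, -0.3, 0.5]
opening: 0.0875
```

step_arm([
  [-16, 14, 0],
  [-16, 12, 0],
  [-16, 12, 0],
  [-16, 12, 0],
  [-16, 12, 0],
  [-16, 12, 0],
  [-16, 12, 0],
  [-16, 12, 0],
  [-16, 12, 0],
  [-16, 12, 0],
  [-16, 12, 0],
  [-16, 7, 0],
], twist=[0, 0, 0, 0, 0, 0, 0, 0, 0, 0, 0, 0], jaw=[1, 1, 1, 1, 1, 1, 1, 1, 1, 1, 1, 1])

```text
clock: 7.38
eef_pos: [0.4532, 0.2279, 0.2036]
ee_rot: [-2.222, -2.221, -0.001]
ft_force: [-0.5, -0.2, 0.0]
opening: 0.0873
```

step_arm([
  [0, 0, 0],
  [0, 0, 0],
  [0, 0, 0],
], twist=[0, 0, 0], jaw=[1, 1, 1])

```text
clock: 7.63
eef_pos: [0.4547, 0.2268, 0.2038]
ee_rot: [2.222, 2.22, 0.001]
ft_force: [0.2, 0.4, 0.5]
opening: 0.0876
```

```bash
python3 see.py blue b2 '(.646,.086,.105)'; python3 - <<'E'
from h import *
from cell import cams,arm
o=arm.get_obs();p=cams.camera_params('wrist');im=cams.snapshot('wrist');cv2.imwrite('pics/w2.png',im[...,::-1])
for b in blob(capmask(im,'green')):
    if b[0]>500: print(b, onplane(p,b[1],.115).round(4))
E
```

```text
[0.4547 0.2268 0.2038] [0.2 0.4 0.5]
scene 401 [311.9 246.3] [302 235  22  24] [0.6445 0.0888 0.105 ]
side none [206.26260899 173.99336472]
(np.int32(3959), array([279.37307401, 221.50618843]), array([245, 186,  70,  72], dtype=int32)) [0.4532 0.2286 0.115 ]
```

View pics/scene_b2.png

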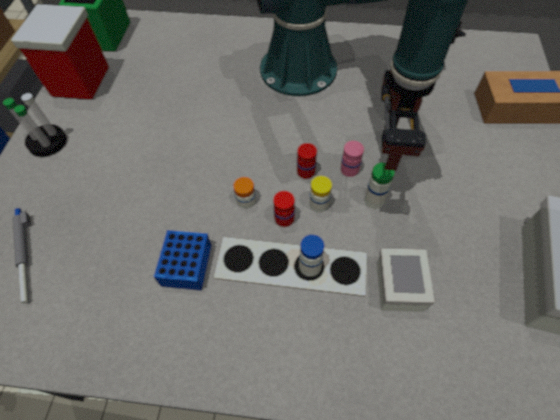

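The scene shows blue standing upright on mark 3 at (311,250), measured about 2.5 mm in +y from the mark centre, which is acceptable. The wrist puts the green cap at (0.453,0.2286). I'm descending on green.

step_arm([
  [-1, 1, -25],
  [0, 0, -30],
  [0, 0, -30],
  [0, 0, -25],
  [0, 0, -16],
  [0, 0, 0],
  [0, 0, 0],
  [0, 0, 0],
  [0, 0, 0],
  [0, 0, 0],
  [0, 0, 0],
  [0, 0, 0],
], twist=[0, 0, 0, 0, 0, 0, 0, 0, 0, 0, 0, 0], jaw=[1, 1, 1, 1, 1, 1, 0, 0, 0, 0, 0, 0])

```text
clock: 8.78
eef_pos: [0.4535, 0.2281, 0.0784]
ee_rot: [2.222, 2.22, 0.002]
ft_force: [1.2, -0.3, 0.1]
opening: 0.0513
```

step_arm([
  [0, 0, 0],
  [0, 0, 0],
  [0, 0, 0],
  [0, 0, 0],
], twist=[0, 0, 0, 0], jaw=[0, 0, 0, 0])

```text
clock: 9.12
eef_pos: [0.4534, 0.2281, 0.0782]
ee_rot: [2.222, 2.22, 0.001]
ft_force: [0.1, -0.6, 5.7]
opening: 0.0475
```

step_arm([
  [0, 0, 20],
  [0, 0, 35],
  [0, 0, 35],
  [10, -3, 10],
  [20, -7, 0],
  [30, -10, 0],
  [34, -11, 0],
  [34, -11, 0],
  [30, -10, 0],
  [20, -7, 0],
  [15, -5, 0],
  [0, 0, 0],
], twist=[0, 0, 0, 0, 0, 0, 0, 0, 0, 0, 0, 0], jaw=[0, 0, 0, 0, 0, 0, 0, 0, 0, 0, 0, 0])

```text
clock: 10.12
eef_pos: [0.649, 0.1625, 0.1768]
ee_rot: [2.224, 2.217, 0.001]
ft_force: [0.1, -0.6, -1.6]
opening: 0.0476
```

step_arm([
  [0, 0, 0],
  [0, 0, 0],
  [0, 0, 0],
], twist=[0, 0, 0], jaw=[0, 0, 0])

```text
clock: 10.37
eef_pos: [0.6445, 0.1644, 0.1773]
ee_rot: [-2.221, -2.22, 0.002]
ft_force: [-0.3, -0.0, -0.4]
opening: 0.0476
```

step_arm([
  [1, 0, -20],
  [1, 0, -25],
  [0, 0, -25],
  [0, 0, -10],
  [0, 0, -3],
  [0, 0, 0],
  [0, 0, 0],
  [0, 0, 0],
], twist=[0, 0, 0, 0, 0, 0, 0, 0], jaw=[0, 0, 0, 0, 0, 0, 0, 0])

```text
clock: 11.03
eef_pos: [0.6492, 0.1642, 0.0963]
ee_rot: [2.221, 2.219, 0.003]
ft_force: [0.5, 0.4, -0.7]
opening: 0.0477
```

step_arm([
  [0, 0, -2],
  [0, 0, 0],
  [0, 0, 0],
], twist=[0, 0, 0], jaw=[0, 0, 0])

```text
clock: 11.28
eef_pos: [0.6483, 0.164, 0.0932]
ee_rot: [2.222, 2.22, 0.001]
ft_force: [-0.7, 0.3, -1.6]
opening: 0.0474
```

step_arm([
  [-1, 0, -2],
  [0, 0, 0],
  [0, 0, 0],
  [0, 0, 0],
], twist=[0, 0, 0, 0], jaw=[0, 0, 0, 0])

```text
clock: 11.62
eef_pos: [0.6478, 0.164, 0.0912]
ee_rot: [2.222, 2.22, 0.002]
ft_force: [1.2, -0.2, 3.0]
opening: 0.0475
```

step_arm([
  [0, 0, -1],
  [0, 0, 0],
  [0, 0, 0],
], twist=[0, 0, 0], jaw=[0, 0, 0])

```text
clock: 11.87
eef_pos: [0.6478, 0.164, 0.0911]
ee_rot: [2.222, 2.22, 0.002]
ft_force: [-0.5, -1.5, 9.5]
opening: 0.0477
```

step_arm([
  [0, 0, 0],
  [0, 0, 0],
  [0, 0, 0],
  [0, 0, 0],
  [0, 0, 0],
  [0, 0, 20],
  [0, 0, 30],
  [0, 0, 40],
  [0, 0, 30],
], twist=[0, 0, 0, 0, 0, 0, 0, 0, 0], jaw=[0.7, 0.85, 1, 1, 1, 1, 1, 1, 1])

```text
clock: 12.62
eef_pos: [0.6471, 0.164, 0.2116]
ee_rot: [2.223, 2.22, 0.0]
ft_force: [0.2, -0.1, 0.1]
opening: 0.0879
```

step_arm([
  [-20, -8, 0],
  [-25, -10, 0],
  [-25, -10, 0],
  [-25, -10, 0],
  [-25, -10, 0],
  [-25, -10, 0],
  [-20, -8, 0],
  [-6, -2, 0],
  [0, 0, 0],
  [0, 0, 0],
  [0, 0, 0],
], twist=[0, 0, 0, 0, 0, 0, 0, 0, 0, 0, 0], jaw=[1, 1, 1, 1, 1, 1, 1, 1, 1, 1, 1])

```text
clock: 13.53
eef_pos: [0.4779, 0.0963, 0.2099]
ee_rot: [2.222, 2.22, 0.002]
ft_force: [0.7, 0.3, -0.0]
opening: 0.0878
```

```bash
python3 see.py green g2 '(.647,.164,.123)'; python3 - <<'E'
from h import *
from cell import cams,arm
o=arm.get_obs();p=cams.camera_params('wrist');im=cams.snapshot('wrist');cv2.imwrite('pics/w3.png',im[...,::-1])
for b in blob(capmask(im,'yellow')):
    if b[0]>500: print(b, onplane(p,b[1],.08).round(4))
E
```

```text
[0.4779 0.0963 0.2099] [ 0.7  0.3 -0. ]
scene 459 [350.9 246.6] [339 235  25  25] [0.6458 0.1632 0.123 ]
side 671 [162.7 181.5] [147 169  32  26] [0.6495 0.1612 0.123 ]
(array([0.64671469, 0.16270422, 0.12500503]), [np.float64(0.000309072679201383), np.float64(0.00030907267920149184)])
(np.int32(2979), array([280.69486405, 204.78180598]), array([251, 174,  61,  62], dtype=int32)) [0.4765 0.0983 0.08  ]
(np.int32(846), array([ 70.38061466, 372.84515366]), array([ 56, 334,  41,  74], dtype=int32)) [ 0.2851 -0.0606  0.08  ]
(np.int32(772), array([491.53108808, 371.24222798]), array([467, 334,  41,  74], dtype=int32)) [ 0.6678 -0.0591  0.08  ]
```

View pics/w3.png

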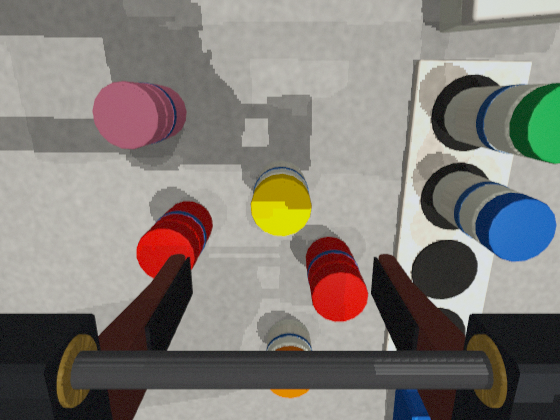

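View pics/scene_g2.png

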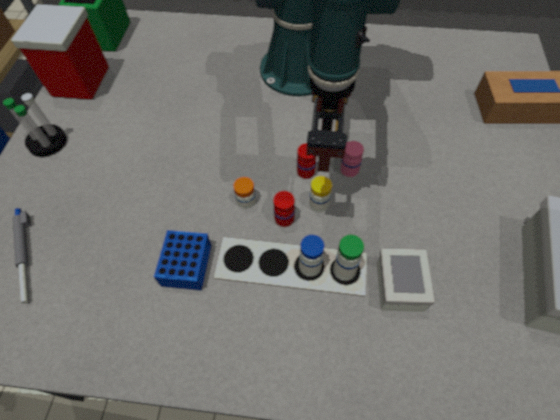

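Green stands on mark 4: cap (351,247), triangulated (0.6467,0.1627), within 1.5 mm. The wrist shows yellow at (281,205), giving (0.4765,0.098), with the red jars clear of the finger paths. I'm descending on yellow.

step_arm([
  [-1, 1, -30],
  [-0.5, 0, -35],
  [0, 0, -35],
  [0, 0, -30],
  [0, 0, -25],
  [0, 0, -10],
  [0, 0, 0],
  [0, 0, 0],
  [0, 0, 0],
  [0, 0, 0],
  [0, 0, 0],
  [0, 0, 0],
], twist=[0, 0, 0, 0, 0, 0, 0, 0, 0, 0, 0, 0], jaw=[0.87, 0.87, 0.87, 0.87, 0.87, 0.87, 0.87, 0, 0, 0, 0, 0])

```text
clock: 14.68
eef_pos: [0.4759, 0.097, 0.0458]
ee_rot: [2.221, 2.219, 0.004]
ft_force: [-0.6, -0.1, 6.5]
opening: 0.0479
```

step_arm([
  [0, 0, 0],
  [0, 0, 0],
  [0, 0, 0],
  [0, 0, 0],
], twist=[0, 0, 0, 0], jaw=[0, 0, 0, 0])

```text
clock: 15.02
eef_pos: [0.4759, 0.097, 0.0458]
ee_rot: [2.221, 2.219, 0.003]
ft_force: [1.1, 0.1, 7.7]
opening: 0.048
```

step_arm([
  [0, 0, 20],
  [0, 0, 35],
  [0, 0, 35],
  [0, 0, 20],
  [15, -8, 0],
  [28, -15, 0],
  [32, -17, 0],
  [32, -17, 0],
  [30, -16, 0],
  [20, -10, 0],
  [12, -6, 0],
  [0, 0, 0],
], twist=[0, 0, 0, 0, 0, 0, 0, 0, 0, 0, 0, 0], jaw=[0, 0, 0, 0, 0, 0, 0, 0, 0, 0, 0, 0])

```text
clock: 16.02
eef_pos: [0.6462, 0.0063, 0.1546]
ee_rot: [2.223, 2.217, 0.002]
ft_force: [-0.2, 1.4, -0.9]
opening: 0.048
```

step_arm([
  [0, 0, 0],
  [0, 0, 0],
  [0, 0, 0],
  [0, 0, 0],
], twist=[0, 0, 0, 0], jaw=[0, 0, 0, 0])

```text
clock: 16.35
eef_pos: [0.6423, 0.0087, 0.1547]
ee_rot: [-2.221, -2.221, 0.001]
ft_force: [-0.4, -0.2, -1.4]
opening: 0.0475
```

step_arm([
  [1, -0.5, -20],
  [0, 0, -30],
  [0, 0, -25],
  [0, 0, -12],
  [0, 0, -4],
  [0, 0, 0],
  [0, 0, 0],
  [0, 0, 0],
], twist=[0, 0, 0, 0, 0, 0, 0, 0], jaw=[0, 0, 0, 0, 0, 0, 0, 0])

```text
clock: 17.02
eef_pos: [0.6458, 0.0074, 0.0653]
ee_rot: [2.221, 2.219, 0.003]
ft_force: [-0.2, 1.4, -0.5]
opening: 0.0479
```

step_arm([
  [0, 0, -2],
  [0, 0, 0],
  [0, 0, 0],
  [0, 0, 0],
], twist=[0, 0, 0, 0], jaw=[0, 0, 0, 0])

```text
clock: 17.35
eef_pos: [0.6447, 0.0074, 0.062]
ee_rot: [2.222, 2.22, 0.0]
ft_force: [0.3, -0.9, -2.2]
opening: 0.0475
```

step_arm([
  [0, 0, -2.5],
  [0, 0, 0],
  [0, 0, 0],
  [0, 0, 0],
], twist=[0, 0, 0, 0], jaw=[0, 0, 0, 0])

```text
clock: 17.68
eef_pos: [0.6444, 0.0074, 0.059]
ee_rot: [-2.222, -2.22, 0.0]
ft_force: [0.1, -0.9, -1.3]
opening: 0.0475
```

step_arm([
  [0, 0, -1],
  [0, 0, 0],
  [0, 0, 0],
], twist=[0, 0, 0], jaw=[0, 0, 0])

```text
clock: 17.93
eef_pos: [0.6445, 0.0074, 0.0588]
ee_rot: [2.222, 2.22, 0.0]
ft_force: [-1.7, 0.4, 6.2]
opening: 0.0477
```

step_arm([
  [0, 0, 0],
  [0, 0, 0],
  [0, 0, 0],
  [0, 0, 0],
  [0, 0, 0],
  [0, 0, 20],
  [0, 0, 30],
  [0, 0, 40],
  [0, 0, 30],
], twist=[0, 0, 0, 0, 0, 0, 0, 0, 0], jaw=[0.7, 0.85, 1, 1, 1, 1, 1, 1, 1])

```text
clock: 18.68
eef_pos: [0.6448, 0.0074, 0.1802]
ee_rot: [2.222, 2.22, 0.001]
ft_force: [1.1, -0.0, 0.2]
opening: 0.0879
```

step_arm([
  [-15, -8, 0],
  [-25, -14, 0],
  [-25, -14, 0],
  [-25, -14, 0],
  [-25, -14, 0],
  [-25, -14, 0],
  [-15, -9, 0],
  [-5, -3, 0],
  [0, 0, 0],
  [0, 0, 0],
  [0, 0, 0],
], twist=[0, 0, 0, 0, 0, 0, 0, 0, 0, 0, 0], jaw=[1, 1, 1, 1, 1, 1, 1, 1, 1, 1, 1])

```text
clock: 19.6
eef_pos: [0.486, -0.0824, 0.1784]
ee_rot: [2.221, 2.22, 0.001]
ft_force: [0.3, 0.3, 0.3]
opening: 0.0876
```

```bash
python3 see.py yellow y2 '(.645,.008,.087)'; python3 - <<'E'
from h import *
from cell import cams,arm
o=arm.get_obs();p=cams.camera_params('wrist');im=cams.snapshot('wrist');cv2.imwrite('pics/w4.png',im[...,::-1])
for b in blob(capmask(im,'orange')):
    if b[0]>500: print(b, onplane(p,b[1],.062).round(4))
E
```

```text
[ 0.486  -0.0824  0.1784] [0.3 0.3 0.3]
scene 443 [271.2 245.5] [260 234  23  24] [0.6426 0.0066 0.087 ]
side 507 [245.4 165.4] [232 155  27  23] [0.646  0.0043 0.087 ]
(array([0.64345966, 0.00655238, 0.08900929]), [np.float64(0.0003102793884638047), np.float64(0.0003102793884638066)])
(np.int32(3107), array([280.37399421, 206.62471838]), array([250, 175,  63,  66], dtype=int32)) [ 0.4845 -0.0778  0.062 ]
```

View pics/w4.png

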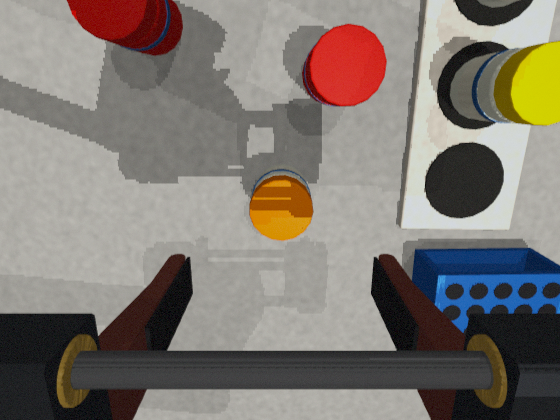

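Yellow is on mark 2, triangulated (0.6435,0.0066), within 2 mm. The wrist shows the orange cap at (280,207). I'm descending on orange.

step_arm([
  [-1, 1.5, -30],
  [0, 0, -35],
  [0, 0, -35],
  [0, 0, -30],
  [0, 0, -12],
  [0, 0, 0],
  [0, 0, 0],
  [0, 0, 0],
  [0, 0, 0],
  [0, 0, 0],
  [0, 0, 0],
  [0, 0, 0],
], twist=[0, 0, 0, 0, 0, 0, 0, 0, 0, 0, 0, 0], jaw=[1, 1, 1, 1, 1, 1, 0, 0, 0, 0, 0, 0])

```text
clock: 20.75
eef_pos: [0.4841, -0.0812, 0.0369]
ee_rot: [2.222, 2.219, 0.001]
ft_force: [0.7, -0.3, -0.8]
opening: 0.0511
```

step_arm([
  [0, 0, 0],
  [0, 0, 0],
  [0, 0, 0],
  [0, 0, 0],
], twist=[0, 0, 0, 0], jaw=[0, 0, 0, 0])

```text
clock: 21.08
eef_pos: [0.4842, -0.0813, 0.0368]
ee_rot: [2.222, 2.219, 0.001]
ft_force: [0.8, 0.1, 6.2]
opening: 0.0477
```

step_arm([
  [0, 0, 20],
  [0, 0, 35],
  [0, 0, 35],
  [5, 0, 5],
  [15, 1, 0],
  [28, 2, 0],
  [32, 2, 0],
  [32, 2, 0],
  [28, 2, 0],
  [14, 1, 0],
  [6, 0, 0],
  [0, 0, 0],
], twist=[0, 0, 0, 0, 0, 0, 0, 0, 0, 0, 0, 0], jaw=[0, 0, 0, 0, 0, 0, 0, 0, 0, 0, 0, 0])

```text
clock: 22.08
eef_pos: [0.6442, -0.071, 0.1301]
ee_rot: [-2.222, -2.22, 0.001]
ft_force: [-0.4, -0.8, -1.0]
opening: 0.0477
```

step_arm([
  [0, 0, 0],
  [0, 0, 0],
  [0, 0, 0],
  [0, 0, 0],
], twist=[0, 0, 0, 0], jaw=[0, 0, 0, 0])

```text
clock: 22.42
eef_pos: [0.6425, -0.0711, 0.1312]
ee_rot: [-2.222, -2.22, 0.001]
ft_force: [0.1, -0.3, -1.0]
opening: 0.048
```

Target z is about 0.0498.

step_arm([
  [1, 0, -20],
  [0, 0, -30],
  [0, 0, -18],
  [0, 0, -8],
  [0, 0, 0],
  [0, 0, 0],
  [0, 0, 0],
  [0, 0, 0],
], twist=[0, 0, 0, 0, 0, 0, 0, 0], jaw=[0, 0, 0, 0, 0, 0, 0, 0])

```text
clock: 23.08
eef_pos: [0.6457, -0.0713, 0.0567]
ee_rot: [2.221, 2.219, 0.002]
ft_force: [0.2, 0.2, -0.2]
opening: 0.0479
```

step_arm([
  [0, 0, -2],
  [0, 0, 0],
  [0, 0, 0],
  [0, 0, 0],
], twist=[0, 0, 0, 0], jaw=[0, 0, 0, 0])

```text
clock: 23.42
eef_pos: [0.6446, -0.0711, 0.0534]
ee_rot: [2.222, 2.22, 0.0]
ft_force: [0.2, -0.2, -0.1]
opening: 0.0477
```

step_arm([
  [0, 0.5, -3],
  [0, 0, 0],
  [0, 0, 0],
  [0, 0, 0],
], twist=[0, 0, 0, 0], jaw=[0, 0, 0, 0])

```text
clock: 23.75
eef_pos: [0.6444, -0.0705, 0.0499]
ee_rot: [-2.222, -2.22, 0.0]
ft_force: [-0.1, 0.4, -0.9]
opening: 0.0479
```

step_arm([
  [0, 0, -1],
  [0, 0, 0],
  [0, 0, 0],
], twist=[0, 0, 0], jaw=[0, 0, 0])

```text
clock: 24.0
eef_pos: [0.6444, -0.0706, 0.0498]
ee_rot: [-2.222, -2.22, 0.0]
ft_force: [-3.2, 0.3, 5.0]
opening: 0.0476
```

Contact felt. I release, go up, and move away from the views.

step_arm([
  [0, 0, 0],
  [0, 0, 0],
  [0, 0, 0],
  [0, 0, 0],
  [0, 0, 0],
  [0, 0, 20],
  [0, 0, 30],
  [0, 0, 40],
  [0, 0, 40],
  [0, 0, 40],
], twist=[0, 0, 0, 0, 0, 0, 0, 0, 0, 0], jaw=[0.7, 0.85, 1, 1, 1, 1, 1, 1, 1, 1])

```text
clock: 24.83
eef_pos: [0.644, -0.0705, 0.2205]
ee_rot: [-2.222, -2.22, 0.001]
ft_force: [0.4, 0.3, -0.1]
opening: 0.0879
```

step_arm([
  [-15, -20, 0],
  [-20, -30, 0],
  [-20, -30, 0],
  [-20, -30, 0],
  [-20, -30, 0],
  [-20, -30, 0],
  [-20, -30, 0],
  [-20, -30, 0],
  [-15, -20, 0],
  [0, 0, 0],
  [0, 0, 0],
], twist=[0, 0, 0, 0, 0, 0, 0, 0, 0, 0, 0], jaw=[1, 1, 1, 1, 1, 1, 1, 1, 1, 1, 1])

```text
clock: 25.75
eef_pos: [0.4738, -0.3215, 0.2191]
ee_rot: [-2.226, -2.217, -0.0]
ft_force: [0.1, 0.6, 0.9]
opening: 0.0879
```

```bash
for a in "orange f1 (.6445,-.07,.069)" "yellow f2 (.645,.008,.087)" "blue f3 (.646,.086,.105)" "green f4 (.647,.164,.123)"; do set -- $a; echo $1; python3 see.py $1 $2 $3; done
python3 -c "
import cv2,numpy as np
a=cv2.imread('pics/scene_f4.png');b=cv2.imread('pics/side_f4.png')
cv2.imwrite('pics/fin.png',np.hstack([a[140:330,140:450][:, :],b[100:290,20:330]]))"
```

```text
orange
[ 0.4738 -0.3215  0.2191] [0.1 0.6 0.9]
scene 411 [235.1 245.9] [224 235  23  23] [ 0.6428 -0.0699  0.069 ]
side 437 [277.3 158.8] [265 149  25  21] [ 0.646 -0.073  0.069]
(array([ 0.64349802, -0.06997851,  0.07110103]), [np.float64(0.0005754679538476236), np.float64(0.0005754679538477527)])
yellow
[ 0.4748 -0.32    0.219 ] [-0.2  1.2  0.1]
scene 442 [271.3 245.5] [260 234  23  24] [0.6426 0.0067 0.087 ]
side 510 [245.4 165.4] [232 155  27  23] [0.646  0.0043 0.087 ]
(array([0.64342085, 0.00663392, 0.08903286]), [np.float64(0.00033091090863276014), np.float64(0.0003309109086327033)])
blue
[ 0.4752 -0.3195  0.2191] [0.3 0.2 0.8]
scene 400 [311.8 246.3] [301 235  23  24] [0.6444 0.0886 0.105 ]
side 535 [205.4 173.7] [192 163  27  23] [0.6478 0.0866 0.105 ]
(array([0.64522907, 0.08833451, 0.10692088]), [np.float64(0.00025746818241011507), np.float64(0.00025746818241021634)])
green
[ 0.4752 -0.3195  0.2191] [ 0.4 -0.3  0.2]
scene 452 [350.9 246.6] [339 235  24  24] [0.6459 0.1631 0.123 ]
side 673 [162.8 181.5] [147 169  32  26] [0.6495 0.1612 0.123 ]
(array([0.6467976 , 0.1626227 , 0.12499581]), [np.float64(0.00029338113700628495), np.float64(0.00029338113700630935)])
```

View pics/fin.png

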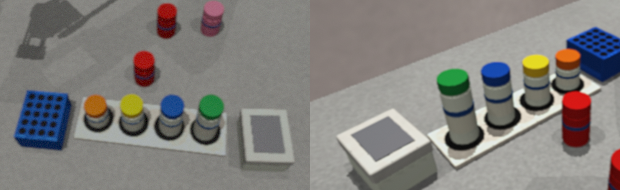

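The final picture shows orange, yellow, blue and green upright on the marks, from the rack at left to the box at right, in both views. Triangulated centres are within 2.5 mm of the marks and all heights match.

```bash
python3 - <<'E'
from cell import arm
print(arm.sign_off(), arm.get_obs()['clock'])
E
```

```text
the job is handed in; nothing more can be done
the job is handed in; nothing more can be done
```

All four jars are standing upright on their marks in height order, and I handed the job in at about 26 s of the 104 s allowed. From the freezer box to the tube rack the order is green, blue, yellow, orange. I gripped each jar with the jaws across the row and lowered it until contact was felt.

- **Positions:** the last two-view check puts each jar within about 2.5 mm of its mark's centre. Blue is the farthest off, at about 2.5 mm. Cap heights came out about 2 mm above expected, the same amount as before the moves, so I put that down to the measurement.
- **Rest of the scene:** the last pictures show the freezer box, rack and red and pink look-alikes standing where they were. I judged that by eye and did not measure their positions again.
- **Forces:** contact forces at the ends of the moves stayed below 10 N. I did not log forces during the moves.
- **One check that failed:** I tried to measure the blue jar while it hung in the gripper, but the fingers hid the cap. I discarded that reading and used the arm's own position instead.

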